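Bolt the stage-drive collar and hold its set-screw on the shaft's flat

ROBOT

A 6-joint arm with a two-finger parallel gripper is mounted at the origin on the work surface. World frame = base frame: x ahead of the robot, y to its left, z up, the work surface at z = 0. Lengths are in m, angles in rad, forces in N, time in s.
With the tool pointing down it reaches from about 0.35 to 0.775 m from the base axis. Payload 5.5 kg.
Tool frame: the origin (TCP) lies between the finger pads, 19 mm behind the fingertips; this is the grasp point; z points along the fingers, y is the line along which they close (so a half turn about z gives the same grasp; the last joint's range is limited). The gripper opens to 85 mm and grips with 20 to 120 N. Pads are 22 mm wide; open, the fingers measure 114 mm over their backs; the gripper's body (76 mm by 85 mm) begins 54 mm behind the grasp point. The pads swing forward as they close: fully open they stand 13 mm farther back than shut.
Start: joints at [-1.418, 0.313, 0.046, 1.304, 0, 1.431], TCP at [0.166, -0.551, 0.25] pointing down, gripper open.
Joint ranges: [-2.76, 2.76], [-0.86, 1.69], [-1.03, 1.26], [-2.2, 2.34], [-1.47, 1.5], [-3.14, 3.14]. Speed limits (rad/s): [2.57, 2.57, 3.14, 3.14, 3.14, 3.14].

INTERFACE

Orientations are given as a unit quaternion [w, x, y, z].
In Python, from rig import env, hand, ik, monitor, camera, find_in, tip_of gives the robot as it stands. Calls block until the motion is done:
- env.move_to(position, orientation): joint-space move of the TCP to a pose.
- env.line_to(position, orientation=None, v=0.15, f_stop=None): straight line of the TCP; orientation=None keeps the orientation; v is the mean speed in m/s. With f_stop (N) it stops when the force on the tool has changed by that much, and returns True; else False.
- env.move_j(angles): joint-space move.
- hand.ungrasp() and hand.grab(newtons=None): open the fingers fully, or close them until they stop; newtons is the grip in N (None keeps the last).
- env.wait(seconds).
- ik(position, orientation): joint angles nearest the present ones, or None.
- monitor.get_obs(): the state.
- camera(name): name is "side" or "top"; returns a dict with "img" (384x512x3 uint8, red, green, blue), "fovy" (degrees; the focal length in pixels is half the picture's height over the tangent of half this angle, whatever the lens; pixels are square), "cx", "cy" (the principal point, pixels), "eye" and "rotation" of the camera in the world. Camera axes: x right, y down, z forward; pixel columns grow to the right and rows downward; lengths in m; the calibration is good to about 2 mm. A picture is of the moment at which its call begins. There is no depth.
A pose or a line that the arm cannot do raises env.IKError and nothing moves.
- env.sign_off(): hands the job in; it is judged then, once.
Trained networks look in a picture, given as the dict that the camera call returned (one of the last four; its "shot" number tells which), for a name from the list of things; names that differ only in an ending like _2 or _b are one class to them, and where a whole thing is asked for, a point or a joint stands for the part that bears it (a point fixed in the world has none). Each returns a list of dicts, best first, with "confidence" (0 to 1); they miss things now and then, are a little off and sometimes report something else, mostly with a low value. They report only what shows in the picture. A call takes as long as a camera call.
- find_in(target, picture): "at" ([x, y, z] in m, in world coordinates, good to about 4 mm: the middle of the surface that is visible of it).
- tip_of(target, picture): "at" ([x, y, z] in m, in world coordinates, good to about 4 mm: a listed point, or the origin of a listed thing).
The state is a dict: "time": time; "qpos": joint angles; "joint_velocities": joint speeds; "effort": joint torques, N m; "ee_pos": TCP position; "ee_rot": TCP orientation; "wrist_force": force on the tool from outside, world axes, zero at the start; "wrist_torque": the same for the moment, N m; "width": finger opening in m; "grip_force": force on a finger pad.
Only numpy, scipy, OpenCV 4.12 (cv2) and the standard library are available. Lean on these libraries where they do the work, as an engineer would, in place of code of your own. Each camera call takes 0.05 s, during which the arm holds its last target. There are 200 camera calls.

TASK

On the microscope's stage drive, slide the barrel bolt fully home into the fork of the collar's arm so the collar cannot swing, then turn the upright shaft until its set-screw flat squarely faces the collar's sprung set-screw. Then pinch the collar from above, one finger on the set-screw's head and the other on the back of the collar, so that the screw is pressed fully home on the flat, and finish while still holding it squeezed like that: do not let go. Leave the other things on the table where they are.

Things in the scene. Friction and masses are not known exactly. Their poses are not given: they have to be found in the camera images.
- drive: aluminium base plate 90 mm (its x) by 245 (its y) by 12, screwed to the table, with a grey bearing pillar (34 x 34 mm, top at 55 mm) carrying an upright shaft. Origin on the table on the shaft's axis, z up; +x: the side where the set-screw sticks out, within 25 degrees of straight away from the robot; +y: from shaft to barrel bolt (plate y -50 to 195). Heights here are above the table.
- spindle (a joint): angle of the upright shaft, rad: 0 when its flat squarely faces the set-screw, growing counter-clockwise seen from above; starts at 0.8 to 2.6. It turns either way without stops, separately from the collar, with light friction (0.05 N m), and stays where it is left.
- flat (a point): middle of the shaft's one flat at the set-screw's height (66 mm), 8 mm from the axis; turns with the shaft. The flat is 18 mm wide, runs the shaft's whole length up to the top and faces outward from the axis through this point.
- shaft_top (a point): centre of the shaft's top end, 113 mm high. Round steel, 24 mm diameter with the one flat cut 8 mm from the axis: fingers on flat and back close to 20 mm, on the round sides to 24 mm. The bare shaft can be gripped from 77 mm up to the top; below is the collar.
- collar: dark steel collar round the shaft, 36 mm outside diameter, 57 to 75 mm high; it does not turn with the shaft. A 12 mm wide arm runs from it along its +y to a fork (see bolt_tip). Unbolted it swings up to 0.3 rad either way with light friction; it starts with its axes along the drive's. Origin on the table on the shaft's axis; +x is the set-screw's side.
- collar_mid (a point): centre of the collar, on the shaft's axis, 66 mm above the table.
- seat (a point): point fixed in the collar on the set-screw's line, 8 mm from the axis: the middle of the flat (point flat) lies here when the flat squarely faces the screw.
- setscrew (a joint): how far the sprung set-screw is pushed into the collar, in m: 0 out (its spring, 0.9 N per mm, brings it back when let go), 0.006 when its point is fully home on the flat. On the round part of the shaft it stops at 0.002. It slides along the collar's -x, towards the axis.
- screw_head: the set-screw's round brass head, 14 mm diameter and 8 mm thick, 66 mm above the table on the +x side of the collar. Its origin coincides with the collar's while the screw is out (not on the head itself) and shifts with it.
- head_face (a point): middle of the outer face of the set-screw's head: 34 mm from the shaft's axis when out, 28 mm when home; the back of the collar lies 18 mm from the axis on the other side, so a pinch over both closes to 46 mm.
- bolt (a joint): travel of the barrel bolt in m: 0 drawn, 0.030 fully home in the collar's fork (end stop). It slides along the drive's -y, with about 2 N of friction, and stays where it is left.
- bolt_knob (a point): top centre of the bolt's upright black knob, 14 mm diameter, 114 mm above the table, the knob reaches down to 84 mm and a thinner stem of 8 mm goes on to the rod. It moves with the bolt. Its neighbours are two guide blocks, 30 mm wide, 74 mm high.
- bolt_tip (a point): tip of the 10 mm bolt rod, 66 mm high, the end that enters the fork on the collar's arm: two cheeks 14 mm apart, 68 to 94 mm from the shaft's axis, 59 to 73 mm high, open at the outer end and at the top. The tip is 102 mm from the axis when drawn, 72 mm when home.
- spare_collar: loose steel shaft collar without a screw, ring 38 mm outside, 25 mm bore, 14 mm high, lying flat on the table; origin at the centre of its underside. A bystander: leave it alone.
- screw_dish: clear round dish 86 mm across and 14 mm high with small screws in it; origin at the centre of its underside. A bystander: leave it alone.
- hex_key: dark L-shaped hex key, long leg 100 mm, short leg 25 mm, 8 mm thick, lying flat; origin on the table under the middle of the long leg. A bystander: leave it alone.
- objective: brass microscope objective standing upright, 30 mm across, 42 mm high; origin at the centre of its underside. A bystander: leave it alone.
- lens_tube: black lens tube standing upright, 31 mm across, 45 mm high; origin at the centre of its underside. A bystander: leave it alone.
- optical_post: steel post 13 mm thick on a round foot 48 mm across, 75 mm high in all; origin at the centre of its underside. A bystander: leave it alone.
- slide_box: blue box for glass slides, 85 x 34 x 30 mm; origin at the centre of its underside. A bystander: leave it alone.

How it is judged:
By the outcome, as a careful person would: the job done as asked, in the order asked, and still so for the second after the job is handed in, while the arm keeps its last pose, push and grip.
It also fails if it takes over 56 s, if anything falls off the work surface, if the arm or the gripper's body presses on something with over 40 N, if the wrist force passes 120 N, or if a joint passes its speed limit or range.

## Working session

There is one attempt and no reset: what is moved stays moved. The work goes in short steps, each a Python script; the robot and the scene stay as the last script left them, time stands still between calls to the robot, and variables do not carry over. Pictures are saved under pics/ and viewed, at most 10 in all, crops included, and the job is handed in when it is done.

```bash
ls; mkdir -p pics
cat > h.py <<'E'
from rig import env, hand, ik, monitor, camera, find_in, tip_of
import numpy as np, cv2
def pix(c,p):
    f=192/np.tan(np.radians(c['fovy'])/2)
    q=np.array(c['rotation']).T@(np.array(p)-np.array(c['eye']))
    return np.array([c['cx']+f*q[0]/q[2], c['cy']+f*q[1]/q[2]])
def ray(c,u):
    f=192/np.tan(np.radians(c['fovy'])/2)
    d=np.array(c['rotation'])@np.array([(u[0]-c['cx'])/f,(u[1]-c['cy'])/f,1])
    return np.array(c['eye']),d/np.linalg.norm(d)
def tri(c1,u1,c2,u2):
    A=np.zeros((3,3));b=np.zeros(3)
    for c,u in((c1,u1),(c2,u2)):
        e,d=ray(c,u);P=np.eye(3)-np.outer(d,d);A+=P;b+=P@e
    return np.linalg.solve(A,b)
def save(c,n,k=1.5): cv2.imwrite('pics/'+n,cv2.resize(c['img'][:,:,::-1],None,fx=k,fy=k))
E
cat > a.py <<'E'
from h import *
np.set_printoptions(precision=4,suppress=True)
o=monitor.get_obs();print(o['time'],o['ee_pos'],o['ee_rot'],o['width'])
for n in('side','top'):
    c=camera(n);save(c,n+'0.png');print(n,c['eye'],c['fovy'],c['cx'],c['cy'])
    for t in('drive','shaft_top','collar_mid','seat','head_face','bolt_knob','bolt_tip','flat','spare_collar','screw_dish','hex_key','objective','lens_tube','optical_post','slide_box'):
        print(t,[(np.round(r['at'],4),round(r['confidence'],2),pix(c,r['at']).round(0)) for r in tip_of(t,c)[:2]])
print(monitor.get_obs()['time'])
E
python3 a.py
```

```text
pics
0.0 [ 0.1659 -0.5501  0.2491] [-0.0009  0.9893  0.1459 -0.    ] 0.08525913367056236
side [ 0.5649 -0.4281  0.6279] 49.98460281764269 256.06027274252466 191.72801655656744Traceback (most recent call last):
  File "a.py", line 7, in <module>
    print(t,[(np.round(r['at'],4),round(r['confidence'],2),pix(c,r['at']).round(0)) for r in tip_of(t,c)[:2]])
                                                           ~~~^^^^^^^^^^^
  File "h.py", line 5, in pix
    q=np.array(c['rotation']).T@(np.array(p)-np.array(c['eye']))
      ~~~~~~~~~~~~~~~~~~~~~~~~~^^~~~~~~~~~~~~~~~~~~~~~~~~~~~~~~~
ValueError: matmul: Input operand 1 has a mismatch in its core dimension 0, with gufunc signature (n?,k),(k,m?)->(n?,m?) (size 3 is different from 4)
```

```bash
sed -i "s/np.array(c\['rotation'\])/R(c)/; 2a from scipy.spatial.transform import Rotation\ndef R(c): return Rotation.from_quat(np.roll(c['rotation'],-1)).as_matrix()" h.py; sed -i "s/'spare_collar'.*'slide_box')/*(['spare_collar','screw_dish','hex_key','objective','lens_tube','optical_post','slide_box'] if n=='top' else []))/" a.py; python3 a.py
```

```text
0.1 [ 0.1659 -0.5501  0.2492] [-0.0008  0.9893  0.1459 -0.    ] 0.08505864908209203
side [ 0.5649 -0.4281  0.6279] 49.98460281764269 256.06027274252466 191.72801655656744
drive [(array([0.6858, 0.1038, 0.0023]), 0.74, array([301., 171.])), (array([ 0.5469, -0.0175, -0.0009]), 0.68, array([234., 226.]))]
shaft_top [(array([ 0.5416, -0.0219,  0.1105]), 0.9, array([227., 191.]))]
collar_mid [(array([ 0.5466, -0.0182,  0.0662]), 0.74, array([232., 205.])), (array([ 0.5791, -0.0258,  0.0664]), 0.46, array([251., 208.]))]
seat [(array([ 0.5551, -0.0247,  0.0672]), 0.62, array([237., 207.]))]
head_face [(array([ 0.5754, -0.0267,  0.0657]), 0.6, array([249., 208.]))]
bolt_knob [(array([0.5838, 0.1227, 0.1147]), 0.73, array([249., 125.]))]
bolt_tip [(array([0.5758, 0.075 , 0.0648]), 0.59, array([246., 163.]))]
flat [(array([ 0.543 , -0.0169,  0.0656]), 0.78, array([230., 205.])), (array([0.5754, 0.0768, 0.0649]), 0.22, array([246., 163.]))]
top [0.4541 0.0235 0.7424] 57.16043940075895 256.34959641355914 193.65777073298295
drive [(array([ 0.549 , -0.0192,  0.0014]), 0.57, array([266., 219.]))]
[... 412 characters left out ...]
rray([186., 210.]))]
bolt_tip []
flat [(array([ 0.6777, -0.0036,  0.0029]), 0.38, array([245., 164.]))]
spare_collar [(array([ 0.6436, -0.079 ,  0.0001]), 0.45, array([282., 170.]))]
screw_dish [(array([ 0.6755, -0.0044,  0.0015]), 0.88, array([245., 165.]))]
hex_key [(array([0.6881, 0.1081, 0.0004]), 0.47, array([194., 172.]))]
objective [(array([0.4713, 0.0928, 0.0008]), 0.72, array([223., 268.]))]
lens_tube [(array([ 0.553 , -0.0258,  0.0702]), 0.73, array([270., 211.])), (array([0.4509, 0.0052, 0.002 ]), 0.5, array([267., 267.]))]
optical_post [(array([ 0.5246, -0.1474,  0.0016]), 0.76, array([328., 215.]))]
slide_box [(array([ 0.6193,  0.2289, -0.0004]), 0.61, array([145., 215.]))]
1.35
```

View pics/side0.png

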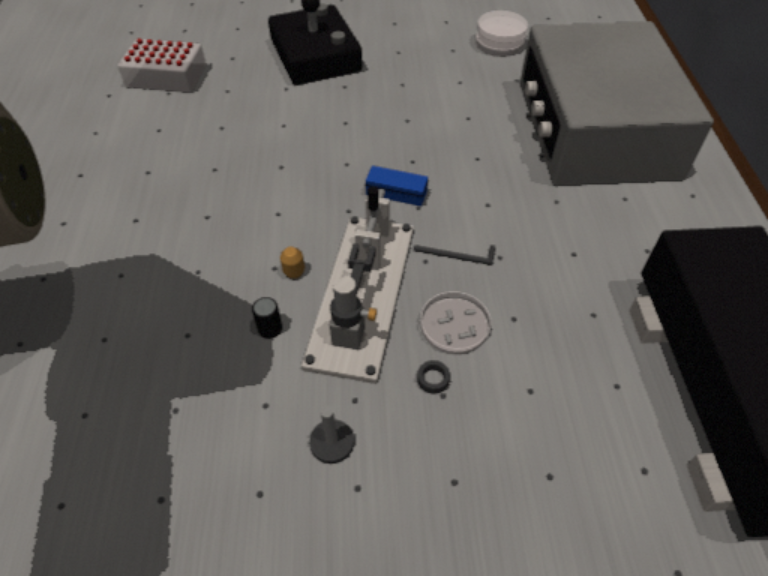

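View pics/top0.png

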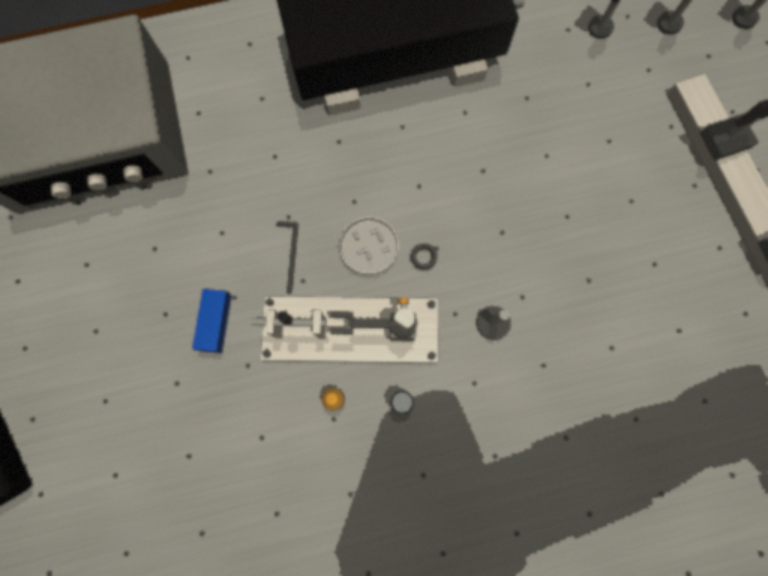

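The two pictures agree with the networks: shaft top at side (227,191) / top (269,212), knob at side (249,125) / top (186,210). I'll refine the axis and yaw from the plate outline and look closely at the shaft's flat.

```bash
cat > b.py <<'E'
from h import *
np.set_printoptions(precision=4,suppress=True)
S=camera('side');T=camera('top')
for t in('shaft_top','bolt_knob','head_face'):
    a=tip_of(t,S);b=tip_of(t,T)
    if a and b: print(t,tri(S,pix(S,a[0]['at']),T,pix(T,b[0]['at'])),a[0]['at'],b[0]['at'])
th=np.radians(-15.2)
for c,n in((S,'side'),(T,'top')):
    g=c['img'].astype(int);m=(g.min(2)>(165)).astype(np.uint8)
    roi=np.zeros_like(m); u=pix(c,[0.562,0.05,0.012]).astype(int); roi[u[1]-75:u[1]+75,u[0]-75:u[0]+75]=1
    m=cv2.morphologyEx(m*roi,cv2.MORPH_CLOSE,np.ones((5,5)))
    k,l,s,_=cv2.connectedComponentsWithStats(m);i=1+s[1:,4].argmax()
    hull=cv2.convexHull(np.argwhere(l==i)[:,::-1].astype(np.int32))
    P=[]
    for q in hull[:,0]:
        e,d=ray(c,q);P.append((e+d*(0.012-e[2])/d[2])[:2])
    r=cv2.minAreaRect((np.array(P)*1000).astype(np.float32))
    print(n,s[i],'rect',r)
tiles=[]
for c in(S,T):
    u=pix(c,[0.545,-0.020,0.1]);
    t=cv2.getRectSubPix(c['img'],(50,50),tuple(map(float,u)));tiles.append(cv2.resize(t[:,:,::-1],(390,390),interpolation=cv2.INTER_CUBIC))
cv2.imwrite('pics/crop0.png',np.hstack(tiles))
E
python3 b.py
```

```text
shaft_top [ 0.5465 -0.0221  0.1123] [0.5448, -0.0222, 0.1118] [0.5482, -0.0217, 0.1124]
bolt_knob [ 0.5927  0.1442 -0.1346] [0.5561, -0.0245, 0.0672] [0.5834, 0.1223, 0.115]
head_face [ 0.5771 -0.0339  0.0738] [0.5774, -0.0281, 0.0657] [0.5781, -0.0345, 0.0671]Traceback (most recent call last):
  File "b.py", line 12, in <module>
    k,l,s,_=cv2.connectedComponentsWithStats(m);i=1+s[1:,4].argmax()
                                                    ~~~~~~~~~~~~~~^^
ValueError: attempt to get argmax of an empty sequence
```

```bash
sed -i "s/m=(g.min(2)>(165)).astype(np.uint8)/u=pix(c,[0.562,0.05,0.012]).astype(int);W=g[u[1]-75:u[1]+75,u[0]-75:u[0]+75].min(2);print(np.percentile(W,[50,80,90,95,99]));m=(g.min(2)>np.percentile(W,50)+22).astype(np.uint8)/" b.py; python3 b.py
```

```text
shaft_top [ 0.5453 -0.0253  0.1132] [0.5453, -0.0259, 0.114] [0.5453, -0.0253, 0.1132]
bolt_knob [0.582  0.1229 0.1113] [0.58, 0.1186, 0.1146] [0.5826, 0.1223, 0.1179]
[121.  125.  144.1 155.  159. ]
side [ 202  146   54  106 1522] rect ((562.1763916015625, 48.20397186279297), (241.19207763671875, 86.54864501953125), 75.53296661376953)
[133. 139. 168. 175. 180.]
top [ 174  198  118   43 3092] rect ((564.4341430664062, 49.01136779785156), (242.2187042236328, 87.9870834350586), 74.92320251464844)
```

View pics/crop0.png

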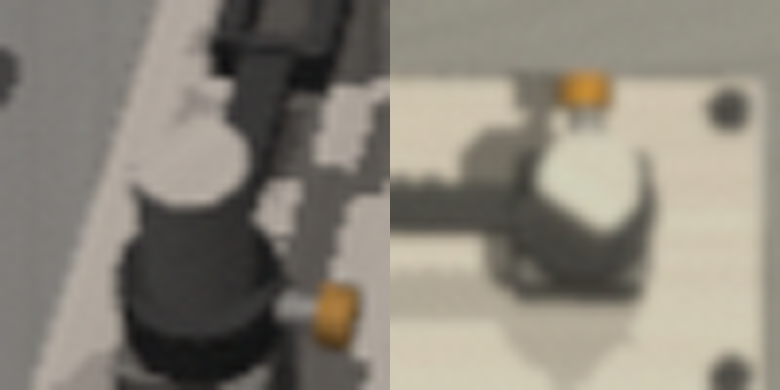

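The crop shows the shaft's end with its chord at lower left in the top view: from (540,180) to (605,230) in the crop, with the screw at (585,90). That puts the flat at about +2.45 rad. The plate gives a drive yaw of −14.8° and an axis near (0.5455, −0.0225), and the measured heights (0.113, about 0.115) match the text. First the bolt.

```bash
cat >> h.py <<'E'
np.set_printoptions(precision=4,suppress=True)
TH=np.radians(-14.8); A=np.array([0.5455,-0.0225])
ex=np.array([np.cos(TH),np.sin(TH)]);ey=np.array([-ex[1],ex[0]])
def W(x,y,z): return [*(A+x*ex+y*ey),z]
def Q(a):  # tool down, closing line at world angle TH+a
    a=a+TH;y=np.array([np.cos(a),np.sin(a),0]);z=np.array([0,0,-1.]);x=np.cross(y,z)
    return np.roll(Rotation.from_matrix(np.c_[x,y,z]).as_quat(),1)
def D(p): d=np.array(p[:2])-A;return np.array([d@ex,d@ey,p[2]])
def st(s=''):
    o=monitor.get_obs();f=o['wrist_force'];print(s,'t',round(o['time'],2),'drv',D(o['ee_pos']),'w',round(o['width'],4),'g',round(o['grip_force'],1),'F',np.array([f[:2]@ex,f[:2]@ey,f[2]]),'j6',round(o['qpos'][5],2));return o
E
python3 - <<'E'
from h import *
for a in(-180,-90,-38,0,90,142,180):
    q=ik(W(0,0,0.1),Q(np.radians(a)));print(a,None if q is None else np.array(q))
k=W(0,0.149,0.2)
a=min((np.pi/2,-np.pi/2),key=lambda a:abs((ik(k,Q(a)) if ik(k,Q(a)) is not None else [9]*6)[5]-1.4))
env.move_to(k,Q(a));st('above')
env.line_to(W(0,0.149,0.103),v=0.12);st('down')
hand.grab(40);st('grip')
print(env.line_to(W(0,0.108,0.103),v=0.04,f_stop=15));st('pushed')
c=camera('side');save(c,'side1.png')
E
```

```text
-180 [-0.1883  0.3495 -0.2861  0.9352  0.     -1.5008]
-90 [-0.1883  0.3495 -0.2861  0.9352  0.     -3.0716]
-38 [-0.1883  0.3495 -0.2861  0.9352  0.      2.304 ]
0 [-0.1883  0.3495 -0.2861  0.9352  0.      1.6408]
90 [-0.1883  0.3495 -0.2861  0.9352  0.      0.07  ]
142 [-0.1883  0.3495 -0.2861  0.9352  0.     -0.8375]
180 [-0.1883  0.3495 -0.2861  0.9352  0.     -1.5008]
above t 4.94 drv [0.0005 0.1482 0.2   ] w 0.0854 g 0.0 F [-0.4019 -0.159   0.0099] j6 0.33
down t 5.9 drv [0.0006 0.1491 0.1038] w 0.0855 g 0.0 F [ 0.3815  0.0314 -0.3761] j6 0.33
grip t 6.55 drv [0.0001 0.149  0.1033] w 0.0126 g 38.9 F [-1.0395 -0.3717  1.5254] j6 0.33
True
pushed t 7.29 drv [0.     0.1206 0.1033] w 0.0126 g 39.8 F [-0.7708  3.5696  2.2274] j6 0.28
```

Run:
```python
from h import *
print(env.line_to(W(0,0.110,0.103),v=0.03,f_stop=25));st('pushed')
env.wait(0.2);st()
c=camera('side');T=camera('top')
print([(D(r['at']),round(r['confidence'],2)) for t in('bolt_tip','bolt_knob') for k in(c,T) for r in tip_of(t,k)[:1]])
t=[]
for k in(c,T):
    u=pix(k,W(0,0.07,0.08));t.append(cv2.resize(cv2.getRectSubPix(k['img'],(100,100),tuple(map(float,u)))[:,:,::-1],(400,400),interpolation=cv2.INTER_CUBIC))
cv2.imwrite('pics/bolt.png',np.hstack(t))
```

```text
True
pushed t 7.64 drv [0.0001 0.1205 0.1034] w 0.0128 g 41.3 F [0.5132 4.3385 1.5099] j6 0.27
 t 7.84 drv [0.     0.1206 0.1033] w 0.0127 g 41.2 F [1.1445 2.6872 2.0193] j6 0.27
[(array([0.0002, 0.0742, 0.0642]), 0.56), (array([0.0017, 0.072 , 0.0696]), 0.49), (array([0.0036, 0.071 , 0.0688]), 0.7)]
```

View pics/bolt.png

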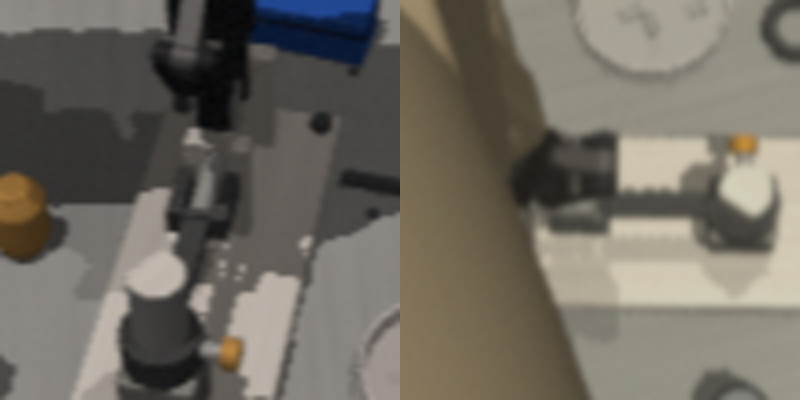

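The rod is seated in the fork: it hit a hard stop at 25 N without further movement and the tip is at about 72 mm. Next I grip the shaft across the flat at the estimated angle and read the width.

Run:
```python
from h import *
hand.ungrasp()
p=monitor.get_obs()['ee_pos'];env.line_to([p[0],p[1],0.19],v=0.2)
a=np.radians(141)
env.move_to(W(0,0,0.19),Q(a));st('above')
env.line_to(W(0,0,0.100),v=0.12);st('down')
hand.grab(30);o=st('grip');print(o['wrist_torque'])
env.wait(0.2);o=st('grip');print(o['wrist_torque'])
```

```text
above t 10.44 drv [-0.0006  0.0001  0.1889] w 0.0852 g 0.0 F [ 0.3034 -0.4754 -0.1512] j6 -0.82
down t 11.34 drv [0.0005 0.0002 0.1006] w 0.0852 g 0.0 F [-0.626  -0.0569  0.8532] j6 -0.82
grip t 11.95 drv [ 0.0002 -0.0001  0.1003] w 0.0194 g 29.6 F [-0.1351 -1.6352  1.7532] j6 -0.82
[-0.1325  0.1069  0.0828]
grip t 12.15 drv [ 0.0002 -0.0001  0.1003] w 0.0197 g 29.7 F [-0.2302 -1.3479  4.2273] j6 -0.82
[-0.1292  0.0993  0.0734]
```

Run:
```python
from h import *
for d in(94,47,0):
    env.move_to(W(0,0,0.1),Q(np.radians(d)));o=st(d);print(o['wrist_torque'])
hand.ungrasp()
for d in(0,8,-8):
    env.move_to(W(0,0,0.1),Q(np.radians(d)))
    if d==0:
        T=camera('top')
    hand.grab(20);o=st(('regrip',d)); print(o['wrist_torque'])
    if d: env.move_to(W(0,0,0.1),Q(0));st('back')
    hand.ungrasp()
```

```text
94 t 12.95 drv [-0.0013 -0.0001  0.1003] w 0.0199 g 29.2 F [-5.0294 -0.3967  8.0151] j6 0.0
[-0.0483  0.9048 -0.0612]
47 t 13.75 drv [-0.0023  0.0011  0.1003] w 0.0194 g 29.6 F [-6.6943  2.5788 10.3775] j6 0.82
[ 0.8254  1.1689 -0.0197]
0 t 14.55 drv [-0.0021  0.0025  0.1003] w 0.0198 g 30.0 F [-7.1704  7.7182  9.3788] j6 1.64
[ 1.6596  0.7342 -0.0724]
('regrip', 0) t 16.11 drv [-0.0021  0.      0.1   ] w 0.02 g 20.7 F [-5.2581 -0.5799  4.9049] j6 1.64
[0.2103 1.082  0.0782]
('regrip', 8) t 17.62 drv [-0.002  -0.0003  0.1   ] w 0.02 g 20.9 F [-6.4538 -1.6642  4.8418] j6 1.5
[ 0.0223  1.0558 -0.0314]
back t 17.88 drv [-0.0022 -0.      0.1   ] w 0.02 g 21.5 F [-5.8461 -0.5292  5.3031] j6 1.64
('regrip', -8) t 19.4 drv [-0.0023  0.0003  0.1   ] w 0.0201 g 20.6 F [-6.8035 -0.0736  5.4851] j6 1.78
[ 0.5185  1.0944 -0.0372]
back t 19.66 drv [-0.0021  0.0001  0.1   ] w 0.02 g 21.4 F [-5.7476 -0.0237  5.0623] j6 1.64
```

The grip closes to 20.0 mm at 0° and after self-aligning from ±8°, so the flat is held square. I'll check it by eye and then pinch.

Run:
```python
from h import *
env.line_to(W(0,0,0.19),v=0.2)
env.move_to(W(-0.13,-0.10,0.24),Q(0));st('aside')
t=[]
for n in('top','side'):
    k=camera(n);u=pix(k,W(0,0.03,0.09));t.append(cv2.resize(cv2.getRectSubPix(k['img'],(70,70),tuple(map(float,u)))[:,:,::-1],(400,400),interpolation=cv2.INTER_CUBIC))
    print([(p,D(r['at']),round(r['confidence'],2)) for p in('flat','bolt_tip','bolt_knob','head_face','shaft_top') for r in tip_of(p,k)[:1]])
cv2.imwrite('pics/flat.png',np.hstack(t))
```

```text
aside t 21.63 drv [-0.1294 -0.0999  0.2394] w 0.0852 g 0.0 F [ 0.3759 -0.7508 -0.0753] j6 1.42
[('flat', array([0.0092, 0.0064, 0.0621]), 0.71), ('bolt_tip', array([-0.0001,  0.0738,  0.0681]), 0.84), ('bolt_knob', array([-0.0008,  0.1253,  0.1135]), 0.47), ('head_face', array([ 0.0316, -0.0016,  0.0676]), 0.55), ('shaft_top', array([ 0.0006, -0.001 ,  0.1124]), 0.61)]
[('bolt_tip', array([0.0022, 0.003 , 0.0673]), 0.64), ('bolt_knob', array([-0.0015,  0.1189,  0.1143]), 0.59), ('head_face', array([0.0326, 0.0036, 0.0614]), 0.63), ('shaft_top', array([ 0.0015, -0.0025,  0.1109]), 0.64)]
```

View pics/flat.png

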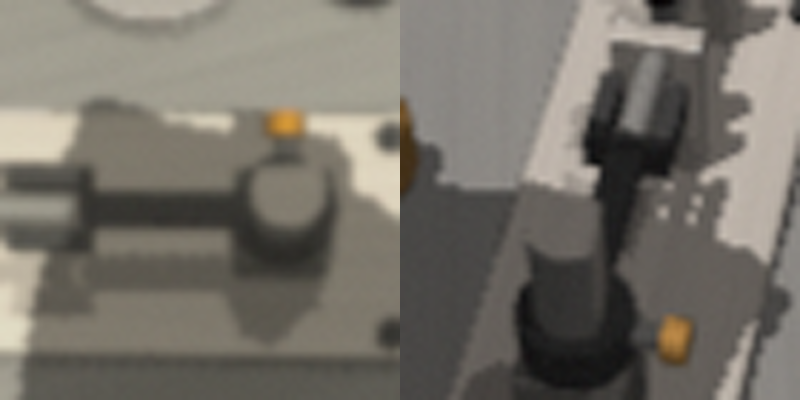

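In the top view the chord of the shaft's end is square to the screw (flat edge at crop (288,165), screw head at (285,122)), and the rod lies deep in the fork. Now the pinch.

Run:
```python
from h import *
env.move_to(W(0.005,0,0.19),Q(0))
print(env.line_to(W(0.005,0,0.073),v=0.12,f_stop=20));st('down')
hand.grab(30);st('pinch');env.wait(0.3);st()
t=[]
for n in('side','top'):
    k=camera(n);u=pix(k,W(0,0.0,0.07));t.append(cv2.resize(cv2.getRectSubPix(k['img'],(90,90),tuple(map(float,u)))[:,:,::-1],(400,400),interpolation=cv2.INTER_CUBIC))
    print([(p,D(r['at']),round(r['confidence'],2)) for p in('bolt_tip','head_face') for r in tip_of(p,k)[:1]])
cv2.imwrite('pics/pinch.png',np.hstack(t))
```

```text
False
down t 24.09 drv [ 0.0056 -0.0001  0.0739] w 0.0856 g 0.0 F [-0.2396  0.534  -0.2988] j6 1.64
pinch t 24.57 drv [0.0043 0.     0.074 ] w 0.0436 g 29.2 F [-4.268  -0.8769  7.9972] j6 1.64
 t 24.88 drv [0.0042 0.0001 0.074 ] w 0.0435 g 29.2 F [-4.146   0.6815  8.6107] j6 1.64
[]
[('bolt_tip', array([0.0032, 0.0732, 0.0689]), 0.45)]
```

View pics/pinch.png

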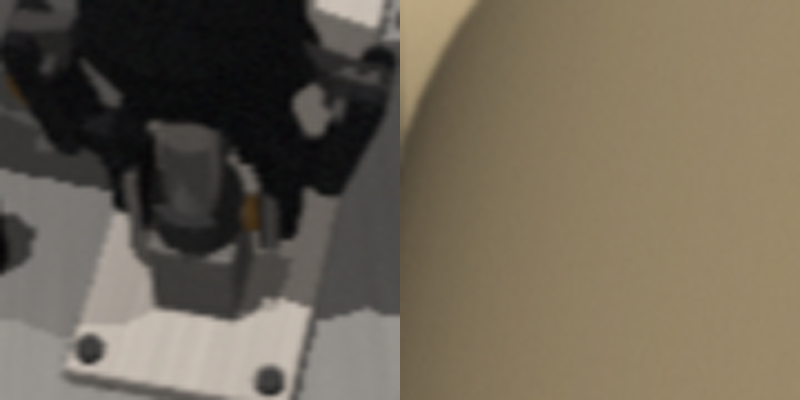

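The pinch holds steady at 29 N, with one pad on the brass head at (250,212) and the other on the collar's back at (138,215). The closure is well under the 50 mm it would read if the screw were stopped on the round, so the screw is home.

Run:
```python
from h import *
st();print(env.sign_off())
```

```text
t 25.18 drv [0.0042 0.     0.074 ] w 0.0435 g 29.3 F [-5.0238 -0.5427  8.8581] j6 1.64
the job is handed in; nothing more can be done
None
```

I handed the job in at 25 s with the bolt home in the fork, the flat square to the set-screw, and the collar still pinched at 29 N; I judge the screw fully home, though the fingers read 43.5 mm rather than the expected 46 mm.

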